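# Cover the topping pots with their own lids

## Robot

A 6-joint arm with a two-finger parallel gripper is mounted at the origin on the work surface. World frame = base frame: x ahead of the robot, y to its left, z up, the work surface at z = 0. Lengths are in mm, angles in rad, forces in N, time in s.
With the tool pointing down it reaches from about 300 to 775 mm from the base axis. Payload 14.6 kg.
Tool frame: the origin (TCP) lies between the finger pads; the fingertips stand 19 mm ahead of it and the grasp point (between the pads) is the TCP; z points along the fingers, y is the line along which they close (so a half turn about z gives the same grasp; the last joint's range is limited). The gripper opens to 94 mm and grips with 3 to 60 N. Pads are 16 mm wide; open, the fingers measure 119 mm over their backs; the gripper's body (75 mm by 177 mm) begins 78 mm behind the grasp point.
Start: joints at [-1.174, 0.3, 1.521, -0, 1.321, -0.067], TCP at [246.034, -491.891, 224.446] pointing down, gripper open.
Joint ranges: [-3.03, 3.03], [-0.79, 2.21], [0.23, 2.52], [-1.04, 4.18], [0, 3.07], [-2.55, 2.55]. Speed limits (rad/s): [2.22, 2.22, 2.57, 3.14, 3.14, 3.14].

## Interface

Orientations are given as [roll, pitch, yaw] about the fixed x, y, z axes, in that order (R = Rz(yaw) Ry(pitch) Rx(roll)).
In Python, from cell import monitor, imaging, job, find_in, trace gives the robot as it stands. The module is installed in compiled form; this text tells all that it offers.
- The arm moves only by the tool arm_command, never from a script. Its argument "steps" is a list of rows, each a list of 5 numbers: the opening, from 0 (shut) to 1 (fully open), then the shift along the tool's x, y, z in mm, then the turn about the tool's z in degrees. In form: [[gripper, dx, dy, dz, turn], ...]. A call has 1 to 20 rows; each row is the pose to reach, as a shift and turn from the pose commanded when the call began, along the tool's axes at that moment; what a row does not reach only later rows make up. A row lasts 1/8 s, in which the tool goes at most 62.5 mm and 10.7 degrees, less where a joint would pass 70% of its speed; a pose out of reach is approached as far as the arm can. A call with a gripper value outside its range is refused whole. The fingers move at their own pace and stop on an object; "force" is the grip in N (left out, the last holds). Time passes only in rows, so rows that repeat a pose let the fingers close. It gives the time, the measured TCP pose, the force, the opening and the grip force at its end, in the units of the state.
- monitor.read_state(): the state, without advancing time (a new reading comes with each control period).
- imaging.camera(name): name is "side" or "top"; returns a dict with "img" (384x512x3 uint8, red, green, blue), "mtx" (3x3 intrinsics, pixels), "view" (4x4, takes a point from world to camera coordinates). Camera axes: x right, y down, z forward; pixel columns grow to the right and rows downward; lengths in mm; the calibration is good to about 2 mm. A picture is of the moment at which its call begins. There is no depth.
- job.sign_off(): hands the job in; it is judged then, once.
Trained networks look in a picture, given as the dict that the camera call returned (one of the last four; its "shot" number tells which), for a name from the list of things; names that differ only in an ending like _2 or _b are one class to them, and where a whole thing is asked for, a point or a joint stands for the part that bears it (a point fixed in the world has none). Each returns a list of dicts, best first, with "p" (0 to 1); they miss things now and then, are a little off and sometimes report something else, mostly with a low value. They report only what shows in the picture. A call takes as long as a camera call. They do not tell look-alikes from the thing itself.
- find_in(picture, target): "rect" ([centre column, centre row, width, height] in pixels, round what is visible of it).
- trace(picture, target): "region" (384x512 bool, what is visible of it) and "rect" ([centre column, centre row, width, height] in pixels, round what is visible of it).
The state is a dict: "clock": time; "joints": joint angles; "qd": joint speeds; "effort": joint torques, N m; "eef_pos": TCP position; "eef_rot": TCP orientation; "wrist_force": force on the tool from outside, world axes, zero at the start; "moment": the same for the moment, N m; "finger_gap": finger opening in mm; "finger_force": force on a finger pad.
Only numpy, scipy, OpenCV 4.12 (cv2) and the standard library are available. Lean on these libraries where they do the work, as an engineer would, in place of code of your own. Each camera call takes 0.05 s, during which the arm holds its last target. There are 200 camera calls.

## Task

The four steel topping pots are filled and have to go to the cold store: cover each with the steel, black-knobbed lid of its own size, so that every lid sits level and fully down in the mouth of its pot. Set the lids down without dropping them, leave the pots standing where they are, and do not disturb the empty mixing bowl or the blue plastic lid.

Things in the scene. Friction and masses are not known exactly. Their poses are not given: they have to be found in the camera images.
- pot_tiny: The smallest of four round open steel pots, holding white sugar pearls to 22 mm below the rim. Loose on the bench, upright; rim 68 mm across outside, mouth 56 mm inside, 50 mm high, about 0.25 kg. Origin: centre of its underside; z up.
- pot_small: The second smallest of four round open steel pots, holding dark red dried cherries to 22 mm below the rim. Loose on the bench, upright; rim 88 mm across outside, mouth 76 mm inside, 56 mm high, about 0.4 kg. Origin: centre of its underside; z up.
- pot_medium: The second largest of four round open steel pots, holding brown hazelnuts to 22 mm below the rim. Loose on the bench, upright; rim 108 mm across outside, mouth 96 mm inside, 62 mm high, about 0.6 kg. Origin: centre of its underside; z up.
- pot_large: The largest of four round open steel pots, holding dark chocolate drops to 22 mm below the rim. Loose on the bench, upright; rim 128 mm across outside, mouth 116 mm inside, 68 mm high, about 0.85 kg. Origin: centre of its underside; z up.
- lid_tiny: The smallest of four steel lids, for the pot of white sugar pearls. Flange 74 mm across, 7-10 mm above the origin; below it a step 44 mm across, 7 mm deep, that drops into the mouth with 6 mm play all round: seated, its origin is 43 mm above the pot's. Black upright knob on the axis, 24 mm across, 16-46 mm above the origin (steel under it up to 13 mm). Origin: centre of the step's underside; z up.
- lid_small: The second smallest of four steel lids, for the pot of dark red dried cherries. Flange 94 mm across, 7-10 mm above the origin; below it a step 64 mm across, 7 mm deep, that drops into the mouth with 6 mm play all round: seated, its origin is 49 mm above the pot's. Black upright knob on the axis, 24 mm across, 16-46 mm above the origin (steel under it up to 13 mm). Origin: centre of the step's underside; z up.
- lid_medium: The second largest of four steel lids, for the pot of brown hazelnuts. Flange 114 mm across, 7-10 mm above the origin; below it a step 84 mm across, 7 mm deep, that drops into the mouth with 6 mm play all round: seated, its origin is 55 mm above the pot's. Black upright knob on the axis, 24 mm across, 16-46 mm above the origin (steel under it up to 13 mm). Origin: centre of the step's underside; z up.
- lid_large: The largest of four steel lids, for the pot of dark chocolate drops. Flange 134 mm across, 7-10 mm above the origin; below it a step 104 mm across, 7 mm deep, that drops into the mouth with 6 mm play all round: seated, its origin is 61 mm above the pot's. Black upright knob on the axis, 24 mm across, 16-46 mm above the origin (steel under it up to 13 mm). Origin: centre of the step's underside; z up.
- mixing_bowl: Bystander, to be left alone: shallow, empty steel mixing bowl, 116 mm across and 42 mm high, loose. Origin: centre of its underside.
- blue_lid: Bystander, to be left alone: blue plastic tub lid, 104 mm across, with a low blue moulded bar instead of a knob, 21 mm high in all, loose. It belongs to none of the pots. Origin: centre of its underside.
Mind the look-alikes: they are no part of the job. What is shaped like the pot_tiny but orange is not meant.

How it is judged (in metres and radians):
At the end, for the whole second after the job is handed in: Each of the four steel lids rests, released and still, in the mouth of the pot of its size: axes within 10 mm, its height within 4 mm of fully seated, lid and pot level to 0.08 rad (horizontal distance between lid_tiny and pot_tiny below 0.01 m and z of lid_tiny in the frame of pot_tiny between 0.039 and 0.047 m and angle between each of lid_tiny, pot_tiny, lid_small, pot_small, lid_medium, pot_medium, lid_large, pot_large's own z axis and vertical below 0.08 rad and linear speed of each of lid_tiny, pot_tiny, lid_small, pot_small, lid_medium, pot_medium, lid_large, pot_large below 0.02 m/s and horizontal distance between lid_small and pot_small below 0.01 m and z of lid_small in the frame of pot_small between 0.045 and 0.053 m and horizontal distance between lid_medium and pot_medium below 0.01 m and z of lid_medium in the frame of pot_medium between 0.051 and 0.059 m and horizontal distance between lid_large and pot_large below 0.01 m and z of lid_large in the frame of pot_large between 0.057 and 0.065 m); the robot touches nothing.
It fails at once if a pot is pushed more than 30 mm from its place, or tipped (distance of any of pot_tiny, pot_small, pot_medium, pot_large from where it was at the start of the episode above 0.03 m or angle between any of pot_tiny, pot_small, pot_medium, pot_large's own z axis and vertical above 0.35 rad).
It fails at once if a steel lid is dropped (falls free faster than 0.7 m/s, that is from more than about 25 mm) ((linear speed of lid_tiny above 0.7 m/s and contact force between the fingers and lid_tiny below 0.1 N) or (linear speed of lid_small above 0.7 m/s and contact force between the fingers and lid_small below 0.1 N) or (linear speed of lid_medium above 0.7 m/s and contact force between the fingers and lid_medium below 0.1 N) or (linear speed of lid_large above 0.7 m/s and contact force between the fingers and lid_large below 0.1 N)).
It fails at once if the mixing bowl is moved more than 30 mm (distance of mixing_bowl from where it was at the start of the episode above 0.03 m).
It fails at once if the blue plastic lid is moved more than 30 mm (distance of blue_lid from where it was at the start of the episode above 0.03 m).
It also fails if it takes over 112 s, if anything falls off the work surface, if the arm or the gripper's body presses on something with over 40 N, if the wrist force passes 120 N, or if a joint passes its speed limit or range.

## Working session

There is one attempt and no reset: what is moved stays moved. The work goes in short steps, Python scripts to look and compute and a tool call to move; the robot and the scene stay as the last step left them, time stands still between calls to the robot, and variables do not carry over. Pictures are saved under pics/ and viewed, at most 14 in all, crops included, and the job is handed in when it is done.

Besides the shell and the picture viewer there is one more tool, called after "Call:" in YAML: its name, and indented under it one key for each argument. arm_command: Moves the arm, as the interface text tells. Its arguments: {"type":"object","properties":{"steps":{"type":"array","items":{"type":"array","items":{"type":"number"}}},"force":{"type":"number"}},"required":["steps"]}

```bash
mkdir -p pics; cat > h.py <<'E'
import numpy as np, cv2
from cell import monitor, imaging, job, find_in, trace
N=['pot_tiny','pot_small','pot_medium','pot_large','lid_tiny','lid_small','lid_medium','lid_large','mixing_bowl','blue_lid']
def ray(c,uv,z):
    K,V=np.array(c['mtx']),np.array(c['view'])
    d=V[:3,:3].T@np.linalg.solve(K,[uv[0],uv[1],1]); o=-V[:3,:3].T@V[:3,3]
    return (o+d*(z-o[2])/d[2])[:2]
def proj(c,p):
    q=np.array(c['mtx'])@(np.array(c['view'])@np.append(p,1))[:3]; return q[:2]/q[2]
def save(c,n): cv2.imwrite('pics/'+n,c['img'][:,:,::-1])
E
python3 - <<'E'
from h import *
np.set_printoptions(precision=1,suppress=True)
for n in ['top','side']:
    c=imaging.camera(n); save(c,n+'1.png'); V=np.array(c['view']); print(n,-V[:3,:3].T@V[:3,3])
    for t in N: print(t,[(np.array(r['rect']),round(r['p'],2)) for r in find_in(c,t)[:4]])
s=monitor.read_state();print(s)
E
```

```text
top [354.6  -3.3 940. ]
pot_tiny [(array([318.8, 209.4,  32.4,  31.2]), 0.89), (array([375.5, 286.2,  34.4,  23.9]), 0.88)]
pot_small [(array([318.5, 209.5,  29.7,  30.4]), 0.61)]
pot_medium [(array([249.8, 201.7,  45.3,  47. ]), 0.56)]
pot_large [(array([318. , 140.6,  58.8,  60.6]), 0.82)]
lid_tiny [(array([318.1, 139.7,  56.8,  59.2]), 0.67), (array([395.4, 220.1,  31.9,  28.2]), 0.6)]
lid_small [(array([181.7, 223.1,  41.7,  36.9]), 0.8), (array([395.5, 223.3,  31.4,  30.3]), 0.68)]
lid_medium [(array([109.8, 225. ,  51.5,  46.8]), 0.86), (array([318.4, 208.8,  27.9,  29.5]), 0.29)]
lid_large [(array([105.9, 158. ,  55.5,  52.4]), 0.93)]
mixing_bowl [(array([250.1, 126.9,  48.9,  46.6]), 0.95), (array([105.6, 158.7,  54.8,  52.7]), 0.67)]
blue_lid [(array([173.1, 145.1,  42. ,  41.7]), 0.89), (array([250.8, 203.5,  46.7,  45.8]), 0.59)]
side [192.1 712.9 923. ]
pot_tiny [(array([347.5, 141.6,  15.4,  27.5]), 0.59)]
pot_small [(array([264.5, 111.6,  27.3,  22.7]), 0.84)]
pot_medium [(array([260.4, 186.1,  40.9,  38.2]), 0.78)]
pot_large [(array([236.5, 140.4,  40.7,  43.7]), 0.81)]
lid_tiny [(array([312.4, 121.1,  19.5,  14.8]), 0.57)]
lid_small [(array([254.9, 242.1,  35.8,  31.9]), 0.97)]
lid_medium [(array([229.5, 301.6,  44.6,  49.4]), 0.77)]
lid_large [(array([164.9, 282.6,  52.8,  45.5]), 0.67)]
mixing_bowl [(array([202.3, 170. ,  40. ,  35.4]), 0.76)]
blue_lid [(array([186.4, 226.2,  36.6,  35.9]), 0.67)]
{'clock': 1.1, 'joints': array([-1.2,  0.3,  1.5, -0. ,  1.3, -0.1]), 'qd': array([-0.,  0.,  0.,  0., -0., -0.]), 'effort': array([  0. , -53.2, -35.3,   0.1,   0. ,   0. ]), 'eef_pos': array([ 246. , -491.9,  224.5]), 'eef_rot': array([-3.1,  0. ,  0.5]), 'wrist_force': array([-0. , -0.2,  0.1]), 'moment': array([0., 0., 0.]), 'finger_force': 0.0, 'finger_gap': 93.95834787567152}
```

View pics/top1.png

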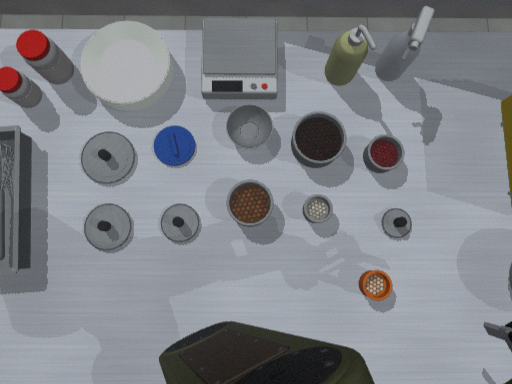

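View pics/side1.png

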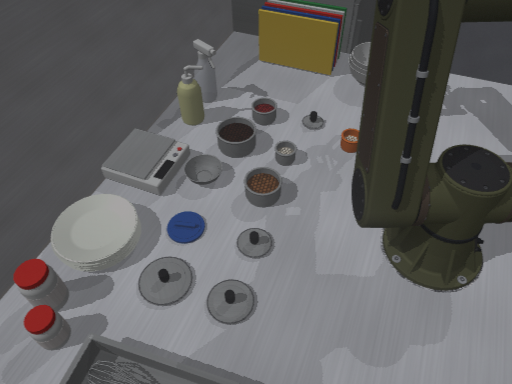

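The candidate targets in the top view are:

- **Pots:** large (318,139), small (384,154), medium (250,203) and tiny with white pearls (318,209). The orange pot at (376,286) is the look-alike.
- **Steel lids:** (108,157), (108,227), (180,223) and (397,222). The blue lid at (174,146) and the bowl at (249,127) are bystanders.

Next I fit circles of known size in both views.

```bash
cat >> h.py <<'E'
SPEC={'pot_tiny':[(34,50),(28,50)],'pot_small':[(44,56),(38,56)],'pot_medium':[(54,62),(48,62)],'pot_large':[(64,68),(58,68)],
'lid_tiny':[(37,10)],'lid_small':[(47,10)],'lid_medium':[(57,10)],'lid_large':[(67,10)]}
TH=np.linspace(0,2*np.pi,120,endpoint=False)
def score(c,g,p,circs,dz=0):
    """mean radial intensity edge along projected circles at p"""
    s=0
    K,V=np.array(c['mtx']),np.array(c['view'])
    for r,z in circs:
        I=[]
        for rr in (r-2,r+2):
            P=np.stack([p[0]+rr*np.cos(TH),p[1]+rr*np.sin(TH),np.full(120,z+dz),np.ones(120)])
            q=K@(V@P)[:3]; q=(q[:2]/q[2]).astype(np.float32)
            I.append(cv2.remap(g,q[0][None],q[1][None],cv2.INTER_LINEAR)[0])
        s+=np.minimum(np.abs(I[1]-I[0]),40).mean()
    return s/len(circs)
def fit(c,p0,circs,dz=0,w=20):
    g=cv2.cvtColor(c['img'],cv2.COLOR_RGB2GRAY).astype(np.float32); best=(-1,)
    for st,ww in ((2,w),(.5,3)):
        ctr=np.array(p0 if st==2 else best[1])
        for dx in np.arange(-ww,ww+.1,st):
            for dy in np.arange(-ww,ww+.1,st):
                s=score(c,g,ctr+[dx,dy],circs,dz)
                if s>best[0]: best=(s,ctr+[dx,dy])
    return best
E
cat > m.py <<'E'
from h import *
np.set_printoptions(precision=1,suppress=True)
U=dict(pot_large=(318,139),pot_small=(384,154),pot_medium=(250,203),pot_tiny=(318,209),lid_large=(108,157),lid_medium=(108,227),lid_small=(180,223),lid_tiny=(397,222))
t=imaging.camera('top'); s=imaging.camera('side')
for n,u in U.items():
    p0=ray(t,u,SPEC[n][0][1]); a=fit(t,p0,SPEC[n]); b=fit(s,a[1],SPEC[n])
    alt=[round(float(fit(t,p0,[(r,z)])[0]),1) for r,z in [(37,10),(47,10),(57,10),(67,10)]] if 'lid' in n else ''
    print(n,a[1],round(a[0],1),b[1],round(b[0],1),alt)
for n,u,z in [('bowl',(249,127),42),('blue',(174,146),10)]: print(n,ray(t,u,z))
v=cv2.hconcat([cv2.resize(t['img'][120:260,70:210],(400,400)),cv2.resize(t['img'][190:300,350:460],(400,400))])
cv2.imwrite('pics/crop1.png',v[:,:,::-1])
E
python3 m.py
```

```text
pot_large [ 633.4 -170.1] 34.7 [ 633.4 -169.6] 25.2 
pot_small [ 600.7 -331.5] 34.9 [ 600.7 -330. ] 23.2 
pot_medium [477.5  -5. ] 33.3 [477.   -5.5] 25.9 
pot_tiny [ 464.8 -167.1] 27.2 [ 465.3 -166.1] 20.5 
lid_large [596.2 346.9] 37.7 [595.7 347.4] 34.5 [13.6, 15.2, 16.6, 37.7]
lid_medium [423.4 337.1] 36.3 [423.4 337.6] 33.7 [18.5, 18.3, 36.3, 17.2]
lid_small [433.3 163.4] 35.9 [433.3 163.9] 30.8 [19.5, 35.9, 15.7, 10.6]
lid_tiny [ 433.5 -364.2] 38.9 [ 434.5 -362.7] 20.5 [38.9, 15.8, 9.6, 8.5]
bowl [664.6  -4.3]
blue [625.2 183.3]
```

View pics/crop1.png

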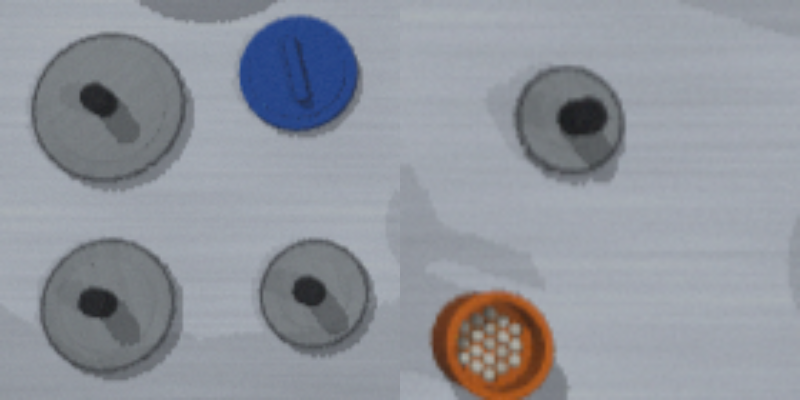

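The crop confirms four steel lids with black knobs, and the size fits are unambiguous. Both views agree to within 1.5 mm. I'll start with the tiny lid.

```bash
cat > g.py <<'E'
import sys
from h import *
from scipy.spatial.transform import Rotation as R
# usage: g.py x y z -> shift in tool axes
s=monitor.read_state(); M=R.from_euler('xyz',s['eef_rot']).as_matrix()
print(np.round(M.T@(np.array([float(a) for a in sys.argv[1:4]])-s['eef_pos']),1),np.round(np.degrees(s['eef_rot']),2),np.round(s['eef_pos'],1),round(s['clock'],2))
E
python3 g.py 434 -363.5 150
```

```text
[225.6 -30.8  74.4] [180.     0.    26.57] [ 246.  -491.9  224.5] 1.2
```

Call:
arm_command:
  steps:
    - [1,40,-5,10,5]
    - [1,85,-12,25,12]
    - [1,130,-18,40,19]
    - [1,175,-24,55,26.57]
    - [1,215,-29,70,26.57]
    - [1,225.6,-30.8,74.4,26.57]
    - [1,225.6,-30.8,74.4,26.57]
    - [1,225.6,-30.8,74.4,26.57]

```text
clock: 2.2
eef_pos: [433.3, -364.4, 150.7]
eef_rot: [3.141, -0.001, -0.001]
wrist_force: [-0.4, -0.1, 0.1]
finger_gap: 93.8
finger_force: 0.0
```

```bash
python3 g.py 434 -363.5 36
```

```text
[  0.6  -0.9 114.7] [ 1.7996e+02 -3.0000e-02 -5.0000e-02] [ 433.3 -364.4  150.7] 2.2
```

Call:
arm_command:
  steps:
    - [1,0,0,30,0]
    - [1,0,0,65,0]
    - [1,0,0,95,0]
    - [1,0,0,110,0]
    - [1,0,0,114,0]
    - [1,0,0,114,0]
    - [0,0,0,114,0]
    - [0,0,0,114,0]
    - [0,0,0,114,0]
    - [0,0,0,114,0]
    - [0,0,0,114,0]
    - [0,0,0,114,0]
    - [0,0,0,114,0]
  force: 30

```text
clock: 3.82
eef_pos: [434.0, -363.4, 36.0]
eef_rot: [-3.142, 0.0, 0.0]
wrist_force: [0.1, 0.5, -0.3]
finger_gap: 27.2
finger_force: 0.0
```

Call:
arm_command:
  steps:
    - [0,0,0,0,0]
    - [0,0,0,0,0]
    - [0,0,0,0,0]
    - [0,0,0,-10,0]
    - [0,0,0,-40,0]
    - [0,0,0,-80,0]
    - [0,0,0,-110,0]
    - [0,0,0,-120,0]
    - [0,0,0,-120,0]
    - [0,0,0,-120,0]

```text
clock: 5.08
eef_pos: [433.6, -363.1, 154.7]
eef_rot: [-3.14, 0.002, 0.0]
wrist_force: [0.9, 0.3, -0.8]
finger_gap: 23.6
finger_force: 30.0
```

Call:
arm_command:
  steps:
    - [0,3,-20,0,0]
    - [0,9,-58,0,0]
    - [0,16,-100,0,0]
    - [0,23,-145,0,0]
    - [0,28,-180,0,0]
    - [0,31,-194,0,0]
    - [0,31,-197,0,0]
    - [0,31,-197,0,0]
    - [0,31,-197,0,0]
    - [0,31,-197,0,0]

```text
clock: 6.32
eef_pos: [464.9, -167.0, 155.9]
eef_rot: [-3.142, 0.0, -0.001]
wrist_force: [-1.0, 0.1, -0.6]
finger_gap: 23.4
finger_force: 30.0
```

```bash
python3 - <<'E'
from h import *
s=monitor.read_state();p=s['eef_pos'];print(p,s['wrist_force'])
a=imaging.camera('top');b=imaging.camera('side')
for c in (a,b): print(fit(c,p[:2],[(37,10)],dz=p[2]-36,w=12))
P=[]
for c in (a,b):
    u,v=map(int,proj(c,[465,-166,90])); u=max(u,50);v=max(v,50)
    P.append(cv2.resize(c['img'][v-50:v+50,u-50:u+50],(400,400),interpolation=cv2.INTER_CUBIC))
cv2.imwrite('pics/h1.png',cv2.hconcat(P)[:,:,::-1])
E
```

```text
[ 464.87149472 -166.9921636   155.9401088 ] [-1.03546527  0.09588018 -0.64895673]
(np.float32(7.2704916), array([ 468.37149472, -181.9921636 ]))
(np.float32(30.79733), array([ 464.87149472, -164.9921636 ]))
```

View pics/h1.png

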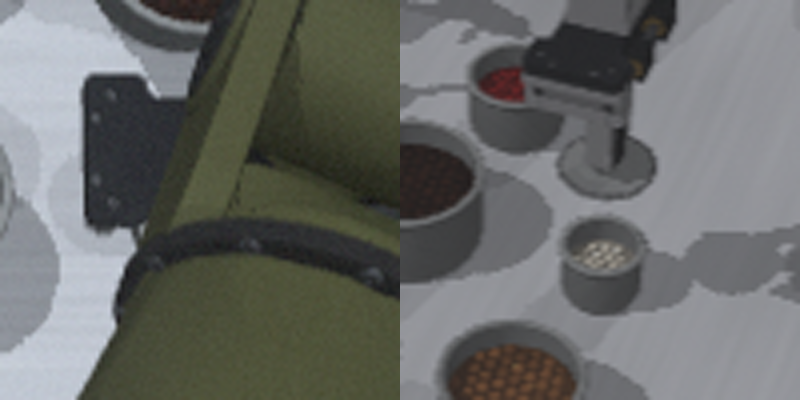

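The side view shows the lid level and about 1 mm off the pot axis, so I lower it.

Call:
arm_command:
  steps:
    - [0,0,0,15,0]
    - [0,0,0,40,0]
    - [0,0,0,58,0]
    - [0,0,0,66,0]
    - [0,0,0,71,0]
    - [0,0,0,75,0]
    - [0,0,0,76.5,0]
    - [0,0,0,76.5,0]
    - [0,0,0,76.5,0]

```text
clock: 7.55
eef_pos: [465.1, -166.5, 79.8]
eef_rot: [3.141, -0.0, 0.0]
wrist_force: [-0.4, -1.1, -0.3]
finger_gap: 23.4
finger_force: 30.0
```

Call:
arm_command:
  steps:
    - [0.35,0,0,0,0]
    - [0.7,0,0,0,0]
    - [1,0,0,0,0]
    - [1,0,0,0,0]
    - [1,0,0,0,0]
    - [1,0,0,-15,0]
    - [1,0,0,-45,0]
    - [1,0,0,-80,0]
    - [1,0,0,-90,0]
    - [1,0,0,-90,0]

```text
clock: 8.8
eef_pos: [465.1, -166.5, 169.8]
eef_rot: [3.141, -0.001, 0.0]
wrist_force: [0.9, 0.5, 0.5]
finger_gap: 94.0
finger_force: 0.0
```

```bash
cat > chk.py <<'E'
import sys
from h import *
n,x,y=sys.argv[1],float(sys.argv[2]),float(sys.argv[3]); h=SPEC['pot_'+n][0][1]-7
for v in ('top','side'):
    c=imaging.camera(v); r=[fit(c,[x,y],SPEC['lid_'+n],dz=h+d,w=10) for d in (0,8,16)]
    print(v,[(round(float(q[0]),1),np.round(q[1],1)) for q in r])
    save(c,f'{v}_{n}.png')
s=monitor.read_state(); print(s['eef_pos'],s['finger_gap'])
E
python3 chk.py tiny 465 -166.5;python3 g.py 433.3 163.7 170
```

```text
top [(10.4, array([ 470.5, -159. ])), (10.3, array([ 470., -158.])), (10.1, array([ 469.5, -157. ]))]
side [(24.7, array([ 465.5, -166.5])), (24.7, array([ 462.5, -158. ])), (19.5, array([ 462. , -153.5]))]
[ 464.58089488 -166.23480941  168.53881306] 94.02191183333083
[ -31.3 -329.9   -1.2] [-1.7996e+02  8.0000e-02  0.0000e+00] [ 464.6 -166.2  168.5] 8.9
```

Call:
arm_command:
  steps:
    - [1,-2,-25,0,0]
    - [1,-7,-75,0,0]
    - [1,-12,-130,0,0]
    - [1,-18,-185,0,0]
    - [1,-23,-240,0,0]
    - [1,-28,-290,0,0]
    - [1,-31.7,-320,10,0]
    - [1,-31.7,-330,40,0]
    - [1,-31.7,-330,75,0]
    - [1,-31.7,-330,105,0]
    - [1,-31.7,-330,125,0]
    - [1,-31.7,-330,133.5,0]
    - [1,-31.7,-330,133.5,0]
    - [0,-31.7,-330,133.5,0]
    - [0,-31.7,-330,133.5,0]
    - [0,-31.7,-330,133.5,0]
    - [0,-31.7,-330,133.5,0]
    - [0,-31.7,-330,133.5,0]
    - [0,-31.7,-330,133.5,0]
    - [0,-31.7,-330,133.5,0]

```text
clock: 11.4
eef_pos: [433.3, 163.6, 36.1]
eef_rot: [-3.142, -0.0, 0.0]
wrist_force: [-1.0, -0.1, 1.1]
finger_gap: 27.4
finger_force: 0.0
```

Call:
arm_command:
  steps:
    - [0,0,0,0,0]
    - [0,0,0,0,0]
    - [0,0,0,0,0]
    - [0,0,0,-10,0]
    - [0,0,0,-40,0]
    - [0,0,0,-80,0]
    - [0,0,0,-120,0]
    - [0,0,0,-139,0]
    - [0,0,0,-144,0]
    - [0,0,0,-144,0]

```text
clock: 12.65
eef_pos: [433.1, 163.5, 179.8]
eef_rot: [3.142, 0.0, 0.0]
wrist_force: [-0.3, -0.3, -1.2]
finger_gap: 23.6
finger_force: 30.0
```

Call:
arm_command:
  steps:
    - [0,7,20,0,0]
    - [0,20,60,0,0]
    - [0,37,110,0,0]
    - [0,54,160,0,0]
    - [0,71,210,0,0]
    - [0,88,260,0,0]
    - [0,105,310,0,0]
    - [0,122,360,0,0]
    - [0,139,410,0,0]
    - [0,154,455,0,0]
    - [0,164,484,0,0]
    - [0,167.4,494,0,0]
    - [0,167.4,494,0,0]
    - [0,167.4,494,0,0]
    - [0,167.4,494,0,0]

```text
clock: 14.52
eef_pos: [600.8, -329.5, 180.4]
eef_rot: [3.141, -0.0, 0.001]
wrist_force: [-0.1, -0.5, -1.1]
finger_gap: 23.4
finger_force: 30.0
```

```bash
cat > held.py <<'E'
import sys
from h import *
s=monitor.read_state();p=s['eef_pos'];print(p,s['eef_rot'],s['wrist_force'])
for v in ('top','side'):
    c=imaging.camera(v); r=fit(c,p[:2],SPEC['lid_'+sys.argv[1]],dz=p[2]-36,w=12); print(v,round(float(r[0]),1),np.round(r[1]-p[:2],1))
E
python3 held.py small
```

```text
[ 600.81902431 -329.47798976  180.39801264] [ 3.14149137e+00 -2.72409848e-04  1.03526175e-03] [-0.09870118 -0.4696806  -1.06757675]
top 12.0 [5. 2.]
side 21.2 [0.  2.5]
```

Call:
arm_command:
  steps:
    - [0,0,0,15,0]
    - [0,0,0,45,0]
    - [0,0,0,70,0]
    - [0,0,0,82,0]
    - [0,0,0,88,0]
    - [0,0,0,92,0]
    - [0,0,0,94.5,0]
    - [0,0,0,94.5,0]
    - [0,0,0,94.5,0]
    - [0,0,0,94.5,0]

```text
clock: 15.88
eef_pos: [600.8, -330.5, 85.8]
eef_rot: [3.141, -0.0, 0.0]
wrist_force: [-0.4, 0.2, -1.2]
finger_gap: 23.4
finger_force: 30.0
```

Call:
arm_command:
  steps:
    - [0.35,0,0,0,0]
    - [0.7,0,0,0,0]
    - [1,0,0,0,0]
    - [1,0,0,0,0]
    - [1,0,0,0,0]
    - [1,0,0,-15,0]
    - [1,0,0,-45,0]
    - [1,0,0,-80,0]
    - [1,0,0,-94.5,0]
    - [1,0,0,-94.5,0]

```text
clock: 17.12
eef_pos: [600.9, -330.5, 180.9]
eef_rot: [3.141, -0.001, 0.0]
wrist_force: [-1.2, -0.7, -0.5]
finger_gap: 93.7
finger_force: 0.0
```

```bash
python3 chk.py small 600.7 -330.7;python3 g.py 423.4 337.3 180
```

```text
top [(19.4, array([ 587.7, -319.7])), (17.8, array([ 602.7, -328.7])), (17.5, array([ 601.2, -327.7]))]
side [(22.9, array([ 602.2, -329.7])), (22.7, array([ 598.2, -319.7])), (14.4, array([ 597.2, -317.7]))]
[ 600.35818794 -330.19310899  178.70055565] 93.9456271348085
[-1.769e+02 -6.675e+02 -4.000e-01] [-1.7994e+02  9.0000e-02  0.0000e+00] [ 600.4 -330.2  178.7] 17.23
```

Call:
arm_command:
  steps:
    - [1,-7,-25,0,0]
    - [1,-20,-75,0,0]
    - [1,-34,-130,0,0]
    - [1,-48,-185,0,0]
    - [1,-63,-240,0,0]
    - [1,-78,-295,0,0]
    - [1,-93,-350,0,0]
    - [1,-107,-405,0,0]
    - [1,-122,-460,0,0]
    - [1,-136,-515,0,0]
    - [1,-151,-570,0,0]
    - [1,-165,-620,0,0]
    - [1,-174,-655,10,0]
    - [1,-177.3,-667.8,40,0]
    - [1,-177.3,-667.8,80,0]
    - [1,-177.3,-667.8,115,0]
    - [1,-177.3,-667.8,135,0]
    - [1,-177.3,-667.8,144,0]
    - [1,-177.3,-667.8,144,0]
    - [1,-177.3,-667.8,144,0]

```text
clock: 19.73
eef_pos: [423.7, 337.6, 36.7]
eef_rot: [-3.141, -0.001, 0.0]
wrist_force: [0.5, -1.0, 0.3]
finger_gap: 94.1
finger_force: 0.0
```

Call:
arm_command:
  steps:
    - [0,0,0,0,0]
    - [0,0,0,0,0]
    - [0,0,0,0,0]
    - [0,0,0,0,0]
    - [0,0,0,0,0]
    - [0,0,0,0,0]
    - [0,0,0,0,0]
    - [0,0,0,0,0]
    - [0,0,0,0,0]
    - [0,0,0,0,0]
    - [0,0,0,-10,0]
    - [0,0,0,-40,0]
    - [0,0,0,-80,0]
    - [0,0,0,-120,0]
    - [0,0,0,-139,0]
    - [0,0,0,-144,0]
    - [0,0,0,-144,0]
  force: 35

```text
clock: 21.85
eef_pos: [423.2, 337.3, 179.7]
eef_rot: [3.141, 0.0, 0.0]
wrist_force: [0.0, -0.6, -2.2]
finger_gap: 23.5
finger_force: 35.0
```

Call:
arm_command:
  steps:
    - [0,3,20,0,0]
    - [0,9,60,0,0]
    - [0,17,110,0,0]
    - [0,25,160,0,0]
    - [0,33,210,0,0]
    - [0,41,260,0,0]
    - [0,48,305,0,0]
    - [0,52.5,334,0,0]
    - [0,53.9,342.6,0,0]
    - [0,53.9,342.6,0,0]
    - [0,53.9,342.6,0,0]
    - [0,53.9,342.6,0,0]

```text
clock: 23.35
eef_pos: [477.2, -4.5, 180.0]
eef_rot: [-3.142, 0.0, 0.001]
wrist_force: [0.6, -0.6, -1.4]
finger_gap: 23.2
finger_force: 35.0
```

```bash
python3 held.py medium
```

```text
[477.19714018  -4.47967914 180.02117492] [-3.14155948e+00  5.45730727e-05  1.31742352e-03] [ 0.59608435 -0.6087647  -1.44959112]
top 10.0 [-4.5 -7.5]
side 17.8 [-0.5  1. ]
```

Call:
arm_command:
  steps:
    - [0,0,0,15,0]
    - [0,0,0,45,0]
    - [0,0,0,65,0]
    - [0,0,0,76,0]
    - [0,0,0,82,0]
    - [0,0,0,86,0]
    - [0,0,0,88.5,0]
    - [0,0,0,88.5,0]
    - [0,0,0,88.5,0]
    - [0,0,0,88.5,0]

```text
clock: 24.7
eef_pos: [477.4, -5.2, 91.7]
eef_rot: [3.142, -0.0, 0.0]
wrist_force: [-0.0, 0.7, -1.4]
finger_gap: 23.5
finger_force: 35.0
```

Call:
arm_command:
  steps:
    - [0.35,0,0,0,0]
    - [0.7,0,0,0,0]
    - [1,0,0,0,0]
    - [1,0,0,0,0]
    - [1,0,0,0,0]
    - [1,0,0,-15,0]
    - [1,0,0,-45,0]
    - [1,0,0,-80,0]
    - [1,0,0,-88.5,0]
    - [1,0,0,-88.5,0]

```text
clock: 25.95
eef_pos: [477.3, -5.2, 180.2]
eef_rot: [3.142, -0.001, 0.0]
wrist_force: [0.4, -0.2, -0.4]
finger_gap: 94.0
finger_force: 0.0
```

```bash
python3 chk.py medium 477.3 -5.3;python3 g.py 596 347.1 180
```

```text
top [(9.3, array([480.3,   1.2])), (9.2, array([479.8,   0.7])), (10.2, array([478.8, -16.3]))]
side [(21.8, array([478.8,  -5.8])), (21.4, array([475.8,   1.2])), (19.8, array([472.3,   7.7]))]
[476.84739365  -5.19825173 179.08412566] 93.8527235582858
[ 119.2 -352.3   -1.1] [-1.7999e+02  9.0000e-02  0.0000e+00] [476.8  -5.2 179.1] 26.05
```

Call:
arm_command:
  steps:
    - [1,8,-25,0,0]
    - [1,23,-70,0,0]
    - [1,40,-120,0,0]
    - [1,57,-170,0,0]
    - [1,74,-220,0,0]
    - [1,91,-270,0,0]
    - [1,107,-318,0,0]
    - [1,116,-345,10,0]
    - [1,118.7,-352.4,40,0]
    - [1,118.7,-352.4,80,0]
    - [1,118.7,-352.4,115,0]
    - [1,118.7,-352.4,135,0]
    - [1,118.7,-352.4,144,0]
    - [1,118.7,-352.4,144,0]
    - [1,118.7,-352.4,144,0]

```text
clock: 27.92
eef_pos: [596.6, 347.4, 37.4]
eef_rot: [-3.141, -0.002, -0.0]
wrist_force: [0.2, -0.0, -0.3]
finger_gap: 93.9
finger_force: 0.0
```

Call:
arm_command:
  steps:
    - [0,0,0,0,0]
    - [0,0,0,0,0]
    - [0,0,0,0,0]
    - [0,0,0,0,0]
    - [0,0,0,0,0]
    - [0,0,0,0,0]
    - [0,0,0,0,0]
    - [0,0,0,0,0]
    - [0,0,0,0,0]
    - [0,0,0,0,0]
    - [0,0,0,-10,0]
    - [0,0,0,-40,0]
    - [0,0,0,-80,0]
    - [0,0,0,-120,0]
    - [0,0,0,-139,0]
    - [0,0,0,-144,0]
    - [0,0,0,-144,0]
  force: 40

```text
clock: 30.05
eef_pos: [595.7, 347.0, 178.7]
eef_rot: [3.141, 0.002, 0.0]
wrist_force: [0.8, -0.4, -0.9]
finger_gap: 23.5
finger_force: 40.0
```

Call:
arm_command:
  steps:
    - [0,1,20,0,0]
    - [0,4,60,0,0]
    - [0,8,110,0,0]
    - [0,12,160,0,0]
    - [0,15,210,0,0]
    - [0,19,260,0,0]
    - [0,22,310,0,0]
    - [0,26,360,0,0]
    - [0,30,410,0,0]
    - [0,33,460,0,0]
    - [0,36,500,0,0]
    - [0,37.4,514,0,0]
    - [0,37.4,517,0,0]
    - [0,37.4,517,0,0]
    - [0,37.4,517,0,0]
    - [0,37.4,517,0,0]

```text
clock: 32.05
eef_pos: [633.5, -169.0, 180.1]
eef_rot: [-3.142, -0.0, 0.001]
wrist_force: [0.3, 0.6, -1.8]
finger_gap: 23.6
finger_force: 40.0
```

```bash
python3 held.py large
```

```text
[ 633.49709581 -169.02406862  180.1260873 ] [-3.14155103e+00 -6.37326310e-05  1.04760985e-03] [ 0.32413374  0.56138649 -1.7873532 ]
top 7.4 [-10.5   3.5]
side 18.2 [1.  0.5]
```

Target TCP z is 61+36 = 97, so dz is about 82.5.

Call:
arm_command:
  steps:
    - [0,0,0,15,0]
    - [0,0,0,42,0]
    - [0,0,0,60,0]
    - [0,0,0,71,0]
    - [0,0,0,77,0]
    - [0,0,0,80,0]
    - [0,0,0,82.5,0]
    - [0,0,0,82.5,0]
    - [0,0,0,82.5,0]
    - [0,0,0,82.5,0]

```text
clock: 33.4
eef_pos: [633.5, -169.8, 97.8]
eef_rot: [3.142, -0.0, 0.0]
wrist_force: [-0.2, -0.0, -2.0]
finger_gap: 23.1
finger_force: 40.0
```

Call:
arm_command:
  steps:
    - [0.35,0,0,0,0]
    - [0.7,0,0,0,0]
    - [1,0,0,0,0]
    - [1,0,0,0,0]
    - [1,0,0,0,0]
    - [1,0,0,-15,0]
    - [1,0,0,-45,0]
    - [1,0,0,-80,0]
    - [1,0,0,-100,0]
    - [1,0,0,-100,0]

```text
clock: 34.65
eef_pos: [634.0, -170.0, 200.0]
eef_rot: [3.14, -0.004, 0.0]
wrist_force: [-0.4, 0.6, 0.6]
finger_gap: 93.6
finger_force: 0.0
```

Next I move the arm clear, to about (430, 330), and check all four.

Call:
arm_command:
  steps:
    - [1,-12,-30,0,0]
    - [1,-32,-80,0,0]
    - [1,-53,-130,0,0]
    - [1,-75,-185,0,0]
    - [1,-97,-240,0,0]
    - [1,-119,-295,0,0]
    - [1,-141,-350,0,0]
    - [1,-163,-405,0,0]
    - [1,-185,-460,0,0]
    - [1,-200,-500,0,0]
    - [1,-200,-500,0,0]
    - [1,-200,-500,0,0]

```text
clock: 36.15
eef_pos: [433.4, 329.6, 197.0]
eef_rot: [3.141, 0.001, 0.0]
wrist_force: [-0.1, -0.9, 0.8]
finger_gap: 93.8
finger_force: 0.0
```

```bash
python3 - <<'E'
from h import *
np.set_printoptions(precision=1,suppress=True)
P=dict(tiny=(465,-166.6),small=(600.7,-330.7),medium=(477.3,-5.3),large=(633.4,-169.8))
t=imaging.camera('top');s=imaging.camera('side')
for n,p in P.items():
    h=SPEC['pot_'+n][0][1]-7
    for c in (t,s):
        r=[fit(c,p,SPEC['lid_'+n],dz=h+d,w=10) for d in (-4,0,4,8)]
        print(n,[(round(float(q[0]),1),q[1]-p) for q in r])
v=cv2.hconcat([cv2.resize(t['img'][90:250,210:420],(400,305)),cv2.resize(s['img'][80:220,190:350],(400,305))])
v=cv2.resize(v,(800,305));cv2.imwrite('pics/end.png',v[:,:,::-1])
E
```

```text
tiny [(37.5, array([0., 1.])), (37.7, array([-0.5,  1.5])), (37.8, array([-1. ,  2.5])), (37.8, array([-1.5,  3.5]))]
tiny [(3.4, array([ 9.5, -1.5])), (3.4, array([9., 1.])), (3.4, array([6.5, 6.5])), (3.4, array([ 5. , 10.5]))]
small [(33.3, array([ 3. , -1.5])), (32.8, array([1.5, 0. ])), (32.2, array([0.5, 1.5])), (31.7, array([-0.5,  3.5]))]
small [(17.7, array([ 3.5, -4. ])), (17.8, array([1.5, 1. ])), (17.7, array([-0.5,  6. ])), (17.7, array([-2.5, 11. ]))]
medium [(37.0, array([0.5, 0.5])), (37.1, array([0., 1.])), (37.1, array([-0.5,  1. ])), (37.1, array([-0.5,  1. ]))]
medium [(5.4, array([ -4. , -10.5])), (5.4, array([-4.5, -7. ])), (6.7, array([ -7., -13.])), (7.1, array([ -9. , -11.5]))]
large [(33.5, array([ 3.5, -1. ])), (33.1, array([2., 0.])), (32.2, array([0.5, 1. ])), (31.5, array([-1.,  2.]))]
large [(6.4, array([ 3.5, -6.5])), (6.3, array([ 1.5, -2. ])), (6.3, array([-1.5,  2. ])), (6.4, array([-2.5,  9. ]))]
```

View pics/end.png

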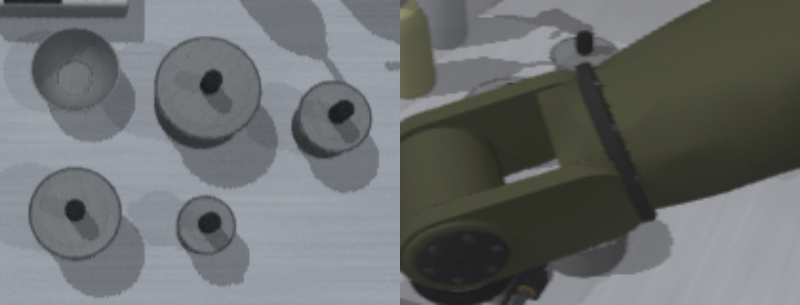

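The top view shows every lid level and centred within about 2 mm. The play is 6 mm, so all four are seated, and the arm is clear.

```bash
python3 -c "
from cell import job; print(job.sign_off())"
```

```text
the job is handed in; nothing more can be done
None
```

All four steel lids are on the pots of their size, centred within about 2 mm in the final top view, and the job is handed in at about 36 s of the 112 s allowed; the sign-off returned no verdict, and the arm hid most of the final side view.

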